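# Swing two spring check scales to their marks

## Task

Check both spring scales on the jar-packing bench, the large one first and then the small one: with the fingertips, gently press the round pad on the near corner of the tilting plate until the pointer is level with the black clip on its scale, without driving it past the clip, keep it there for about a second, then let go so that the plate springs back to rest before you go on. Only press: do not push the pointers, and leave the jars and other loose things where they stand.

Things in the scene. Friction and masses are not known exactly. Their poses are not given: they have to be found in the camera images.
- large_scale: Large check scale, fixed: grey base, 124 mm square steel plate set diamond-wise on a hinge, spring under it, upright slotted white scale behind. Origin on the table below the hinge; own +x from pad over hinge to upright, z up. Hinge along own y, 78 mm up. Plate top at rest 91 mm up, corners 88 mm from the hinge. Upright at own x 103 mm, 46 mm wide, top 146 mm up.
- large_plate (a joint): Tilt of the large plate, rad: 0 at rest (level, against a stop), grows as the near corner goes down, hard stop at 0.55. The spring always returns it to 0. Its torque is 1.0 N m/rad times (tilt + 0.18), so a straight push down on the pad takes about 5 to 8 N at the clip.
- large_pad_top (a point): Top of the pad to press: a low black rubber dome, 26 mm wide and 8 mm high, on the near corner of the large plate, 70 mm from the hinge axis. 99 mm above the surface at rest; goes down by about 70 mm x sin(tilt).
- large_pointer_tip (a point): Tip of the large pointer: thin dark bar (4 mm, with a 16 mm wide head) fixed to the plate, from the hinge along own +x through the slot of the upright to just beyond its far face; not to be touched. 116 mm from the hinge; 78 mm above the surface at rest; rises by 116 mm x sin(tilt) as the pad is pressed.
- large_clip: The mark of the large scale: black clip with a steel screw at its side, 16 mm high, 22 mm wide, fixed on the upright's own +y side at a height that varies, 18 to 38 mm above the resting pointer. Origin: its centre; the pointer is at the mark when its tip is as high as this origin.
- small_scale: Small check scale, fixed: grey base, 86 mm square steel plate set diamond-wise on a hinge, spring under it, upright slotted white scale behind. Origin on the table below the hinge; own +x from pad over hinge to upright, z up. Hinge along own y, 78 mm up. Plate top at rest 91 mm up, corners 61 mm from the hinge. Upright at own x 70 mm, 46 mm wide, top 146 mm up.
- small_plate (a joint): Tilt of the small plate, rad: 0 at rest (level, against a stop), grows as the near corner goes down, hard stop at 0.55. The spring always returns it to 0. Its torque is 0.62 N m/rad times (tilt + 0.18), so a straight push down on the pad takes about 5 to 7 N at the clip.
- small_pad_top (a point): Top of the pad to press: a low black rubber dome, 26 mm wide and 8 mm high, on the near corner of the small plate, 46 mm from the hinge axis. 99 mm above the surface at rest; goes down by about 46 mm x sin(tilt).
- small_pointer_tip (a point): Tip of the small pointer: thin dark bar (4 mm, with a 16 mm wide head) fixed to the plate, from the hinge along own +x through the slot of the upright to just beyond its far face; not to be touched. 83 mm from the hinge; 78 mm above the surface at rest; rises by 83 mm x sin(tilt) as the pad is pressed.
- small_clip: The mark of the small scale: black clip with a steel screw at its side, 16 mm high, 22 mm wide, fixed on the upright's own +y side at a height that varies, 15 to 26 mm above the resting pointer. Origin: its centre; the pointer is at the mark when its tip is as high as this origin.
- jar0: Loose closed jar, amber, steel lid, 62 mm wide, 85 mm high, standing on the table; leave alone. Origin: centre of its underside.
- jar1: Loose closed jar, amber, steel lid, 62 mm wide, 85 mm high, standing on the table; leave alone. Origin: centre of its underside.
- jar2: Loose closed jar, amber, steel lid, 62 mm wide, 85 mm high, standing on the table; leave alone. Origin: centre of its underside.
- jar3: Loose closed jar, amber, steel lid, 62 mm wide, 85 mm high, standing on the table; leave alone. Origin: centre of its underside.
- lids: Loose stack of jar lids (one piece), 68 mm wide, 34 mm high; leave alone. Origin: centre of its underside.
- tape: Loose roll of tape lying flat, 90 mm wide, 35 mm high; leave alone. Origin: centre of its underside.
- driver: Loose screwdriver lying on the table, about 200 mm long; leave alone. Origin: under its middle.
Mind the look-alikes: they are no part of the job. What is shaped like the small_scale but green or red is not meant.

How it is judged:
By the outcome, as a careful person would: the job done as asked, in the order asked, and still so for the second after the job is handed in, with the robot touching nothing.
It also fails if it takes over 58 s, if anything falls off the work surface, if the arm or the gripper's body presses on something with over 40 N, if the wrist force passes 120 N, or if a joint passes its speed limit or range.

## Robot

A 7-joint arm with a two-finger parallel gripper is mounted at the origin on the work surface. World frame = base frame: x ahead of the robot, y to its left, z up, the work surface at z = 0. Lengths are in m, angles in rad, forces in N, time in s.
With the tool pointing down it reaches from about 0.4 to 0.875 m from the base axis. Payload 19.3 kg.
Tool frame: the origin (TCP) lies at the very end of the fingers, on their centre line; the grasp point (between the pads) lies 19 mm behind it; z points along the fingers, y is the direction in which the jaws open and shut (so a half turn about z gives the same grasp; the last joint's range is limited). The gripper opens to 85 mm and grips with 20 to 120 N. Pads are 22 mm wide; open, the fingers measure 114 mm over their backs; the gripper's body (76 mm by 85 mm) begins 54 mm behind the grasp point. The pads swing forward as they close: fully open they stand 13 mm farther back than shut.
Start: joints at [1.082, 0.521, -0.036, 1.599, 0.021, 1.021, -0.113], TCP at [0.254, -0.571, 0.231] pointing down, gripper open.
Joint ranges: [-2.91, 2.91], [-0.3, 2.13], [-1.5, 1.42], [0.17, 2.43], [-1.26, 4.41], [0.16, 1.93], [-2.52, 2.52]. Speed limits (rad/s): [1.89, 1.89, 2.39, 2.39, 3.01, 3.01, 3.01].

## Interface

Orientations are given as [roll, pitch, yaw] about the fixed x, y, z axes, in that order (R = Rz(yaw) Ry(pitch) Rx(roll)).
In Python, from workcell import bot gives the robot as it stands. The module is installed in compiled form; this text tells all that it offers.
- The arm moves only by the shell command python3 -m inch 'ROWS' [FORCE]. ROWS is JSON, a list of rows, each an object of numbers: "dx", "dy", "dz": the shift along the tool's x, y, z in mm; "rx", "ry", "rz": the turn, a rotation vector about the tool's x, y, z in rad; "hand": the closure, from -1 (fully open) to 1 (shut), so that 0 is half open. In form: [{"dx": .., "dy": .., "dz": .., "rx": .., "ry": .., "rz": .., "hand": ..}, ...]. A call has 1 to 10 rows; each row shifts and turns the commanded pose from where the row before left it, along the tool's axes as they then stand; what a row does not reach is not made up. A row lasts 1/10 s, in which the tool goes at most 50 mm and 8.59 degrees, less where a joint would pass 70% of its speed; a pose out of reach is approached as far as the arm can. A call with a gripper value outside its range is refused whole. The fingers move at their own pace and stop on an object; FORCE is the grip in N (left out, the last holds). Time passes only in rows, so rows that do not move let the fingers close. It gives the time, the measured TCP pose, the force and the opening at its end, in the units of the state.
- bot.observe(): the state, without advancing time (a new reading comes with each control period).
- bot.grab_frame(name): name is "scene" or "side" or "wrist"; returns (picture, depth): 480x640x3 uint8, red, green, blue; 480x640 float32, m along the optical axis (not along the pixel's ray), 0 where there is no reading.
- bot.get_calibration(name): a dict with "vertical_fov" (degrees; the focal length in pixels is half the picture's height over the tangent of half this angle, whatever the lens; pixels are square), "cx", "cy" (the principal point, pixels), "origin" and "orientation" of the camera in the world. Camera axes: x right, y down, z forward; pixel columns grow to the right and rows downward; lengths in m; the calibration is good to about 2 mm. A picture is of the moment at which its call begins: read the wrist's pose just before it. get_calibration takes no time and is no camera call; for the wrist camera it gives the pose at the moment of the call.
- bot.job_done(): hands the job in, once; it reports no verdict.
Trained networks look in the newest picture that a camera, given by its name, has taken for a name from the list of things; names that differ only in an ending like _2 or _b are one class to them, and where a whole thing is asked for, a point or a joint stands for the part that bears it (a point fixed in the world has none). Each returns a list of dicts, best first, with "score" (0 to 1); they miss things now and then, are a little off and sometimes report something else, mostly with a low value. They report only what shows in the picture. A call takes as long as a camera call. They do not tell look-alikes from the thing itself.
- bot.trace(camera, target): "region" (480x640 bool, what is visible of it) and "box" ([left, top, right, bottom] in pixels, round what is visible of it).
- bot.tip_of(camera, target): "centre" ([row, column] in pixels: a listed point, or the origin of a listed thing).
The state is a dict: "clock": time; "qpos": joint angles; "qd": joint speeds; "joint_efforts": joint torques, N m; "position": TCP position; "tool_rot": TCP orientation; "force": force on the tool from outside, world axes, zero at the start; "moment": the same for the moment, N m; "grip_width": finger opening in m.
Only numpy, scipy, OpenCV 4.12 (cv2) and the standard library are available. Lean on these libraries where they do the work, as an engineer would, in place of code of your own. Each camera call takes 0.05 s, during which the arm holds its last target.

## Working session

There is one attempt and no reset: what is moved stays moved. The work goes in short steps, Python scripts to look and compute and a shell command to move; the robot and the scene stay as the last step left them, time stands still between calls to the robot, and variables do not carry over. Pictures are saved under pics/ and viewed, and the job is handed in when it is done.

```bash
mkdir -p pics; ls; cat > h.py <<'E'
import numpy as np, cv2, json
from workcell import bot
from scipy.spatial.transform import Rotation as R
def cal(n):
    c=bot.get_calibration(n); f=240/np.tan(np.radians(c["vertical_fov"])/2)
    o=np.array(c["origin"],float); M=np.array(c["orientation"],float)
    if M.shape!=(3,3): M=R.from_euler('xyz',M).as_matrix()
    return f,c["cx"],c["cy"],o,M
def world(k,r,c,d):
    f,cx,cy,o,M=k
    return o+M@np.array([(c-cx)/f*d,(r-cy)/f*d,d])
def proj(k,p):
    f,cx,cy,o,M=k; q=M.T@(np.array(p)-o); return [q[1]/q[2]*f+cy,q[0]/q[2]*f+cx]
E
python3 - <<'E'
from h import *
s=bot.observe();print({k:np.round(v,3).tolist() for k,v in s.items()})
for n in ["scene","side","wrist"]:
    print(bot.get_calibration(n))
    p,d=bot.grab_frame(n); cv2.imwrite(f"pics/{n}0.png",p[...,::-1]); np.save(f"pics/{n}0.npy",d)
E
```

```text
pics
{'clock': 0.0, 'qpos': [1.082, 0.522, -0.036, 1.6, 0.021, 1.021, -0.113], 'qd': [-0.001, 0.0, -0.0, 0.002, -0.001, 0.003, -0.0], 'joint_efforts': [-0.0, -92.708, 1.979, -36.992, 0.018, 0.008, 0.0], 'position': [0.254, -0.571, 0.231], 'tool_rot': [-3.141, 0.0, 0.419], 'force': [-0.03, 0.47, -0.065], 'moment': [-0.013, 0.028, 0.026], 'grip_width': 0.085}
{'vertical_fov': 46.971891349583444, 'cx': 323.34261390727875, 'cy': 241.26055893676596, 'origin': array([ 0.99474033, -0.39588257,  1.06356615]), 'orientation': array([-2.54173722,  0.00933675,  0.95629788])}
{'vertical_fov': 56.868980232187134, 'cx': 320.0525737811319, 'cy': 237.97396664506766, 'origin': array([0.11907699, 0.82163634, 0.72613474]), 'orientation': array([-2.19230205,  0.01422371, -2.75650396])}
{'vertical_fov': 69.08493992497093, 'cx': 325.0580905193291, 'cy': 239.8226660273915, 'origin': array([ 0.32220831, -0.53949836,  0.37390128]), 'orientation': array([ 2.84549973e+00, -7.12508311e-04, -1.15229004e+00])}
```

View pics/scene0.png

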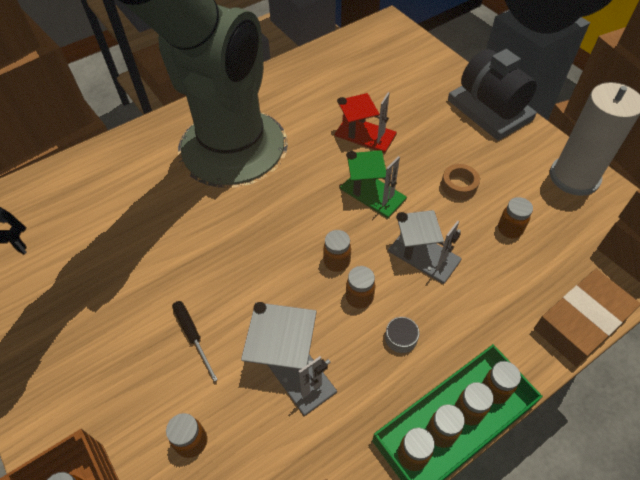

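View pics/side0.png

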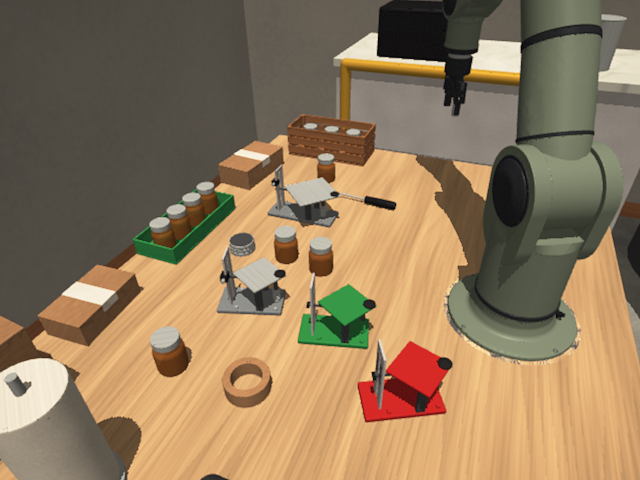

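View pics/wrist0.png

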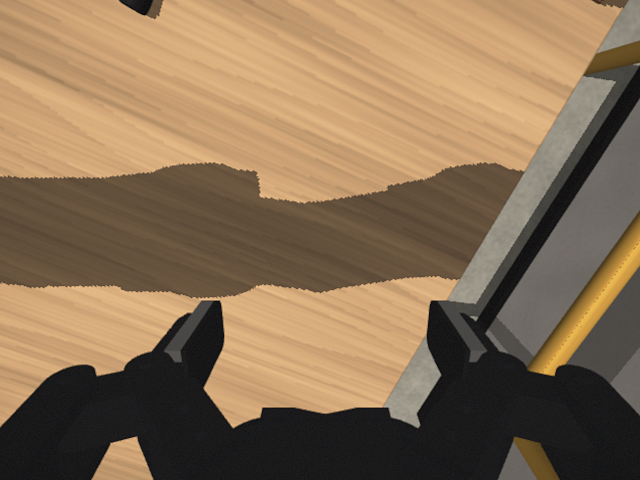

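The scene picture shows the large grey scale with its plate at (280,335) and pad at about (260,308). Three scales have the small shape: grey (420,228, pad 403,217), green (367,165) and red (358,107). Only the grey one fits, since green and red are excluded. Next I'll take measurements and enlarged crops.

```bash
python3 - <<'E'
from h import *
for n in ["scene","side"]:
    k=cal(n); d=np.load(f"pics/{n}0.npy")
    bot.grab_frame(n)
    for t in ["large_pad_top","large_clip","large_pointer_tip","large_scale","small_pad_top","small_clip","small_pointer_tip","small_scale"]:
        for x in bot.tip_of(n,t)[:4]:
            r,c=x["centre"]; dd=d[int(round(r)),int(round(c))]
            print(n,t,round(x["score"],2),np.round([r,c]),np.round(world(k,r,c,dd),3))
a=cv2.imread("pics/scene0.png");b=cv2.imread("pics/side0.png")
v=np.hstack([cv2.resize(a[290:420,230:350],(360,390),interpolation=2),cv2.resize(a[195:295,375:475],(390,390),interpolation=2)])
cv2.imwrite("pics/c1.png",v)
v=np.hstack([cv2.resize(b[160:230,260:345],None,fx=4.5,fy=4.5,interpolation=2),cv2.resize(b[245:315,210:295],None,fx=4.5,fy=4.5,interpolation=2)])
cv2.imwrite("pics/c2.png",v)
print(bot.observe()["clock"])
E
```

```text
scene large_pad_top 0.66 [307. 260.] [ 0.505 -0.214  0.1  ]
scene large_pad_top 0.28 [343. 194.] [ 0.451 -0.35   0.008]
scene large_clip 0.59 [365. 322.] [ 0.68  -0.188  0.116]
scene large_pointer_tip 0.75 [380. 314.] [ 0.682 -0.207  0.076]
scene large_scale 0.85 [352. 281.] [ 0.604 -0.229  0.087]
scene large_scale 0.64 [251. 450.] [0.618 0.189 0.082]
scene small_pad_top 0.95 [216. 402.] [0.495 0.156 0.099]
scene small_pad_top 0.65 [ 96. 342.] [ 0.013  0.35  -0.006]
scene small_pad_top 0.59 [150. 351.] [ 0.199  0.242 -0.002]
scene small_clip 0.51 [234. 452.] [0.601 0.2   0.115]
scene small_pointer_tip 0.72 [186. 392.] [0.402 0.206 0.076]
scene small_pointer_tip 0.7 [248. 452.] [0.615 0.197 0.08 ]
scene small_pointer_tip 0.55 [121. 386.] [0.225 0.33  0.074]
scene small_pointer_tip 0.48 [341. 193.] [ 0.449 -0.351  0.013]
scene small_scale 0.88 [133. 357.] [0.166 0.288 0.007]
scene small_scale 0.75 [186. 365.] [0.325 0.191 0.011]
scene small_scale 0.58 [252. 416.] [0.549 0.163 0.016]
scene small_scale 0.17 [352. 278.] [ 0.603 -0.234  0.092]
side large_pad_top 0.82 [192. 336.] [ 0.497 -0.208  0.102]
side large_clip 0.58 [182. 274.] [ 0.674 -0.175  0.114]
side large_pointer_tip 0.87 [187. 276.] [ 0.676 -0.184  0.095]
side large_scale 0.93 [215. 313.] [ 0.564 -0.197  0.016]
side small_pad_top 0.86 [306. 368.] [0.282 0.189 0.094]
side small_pad_top 0.73 [270. 279.] [0.119 0.822 0.726]
side small_pad_top 0.7 [360. 444.] [0.116 0.275 0.099]
side small_pad_top 0.57 [188. 278.] [ 0.677 -0.196  0.086]
side small_clip 0.43 [274. 222.] [0.604 0.22  0.102]
side small_pointer_tip 0.83 [277. 220.] [0.604 0.228 0.1  ]
side small_pointer_tip 0.74 [302. 305.] [0.444 0.139 0.001]
side small_pointer_tip 0.74 [375. 370.] [ 0.244  0.277 -0.002]
side small_scale 0.95 [331. 343.] [0.319 0.23  0.046]
side small_scale 0.68 [398. 412.] [0.156 0.308 0.012]
side small_scale 0.62 [302. 261.] [0.521 0.209 0.037]
1.05
```

View pics/c1.png

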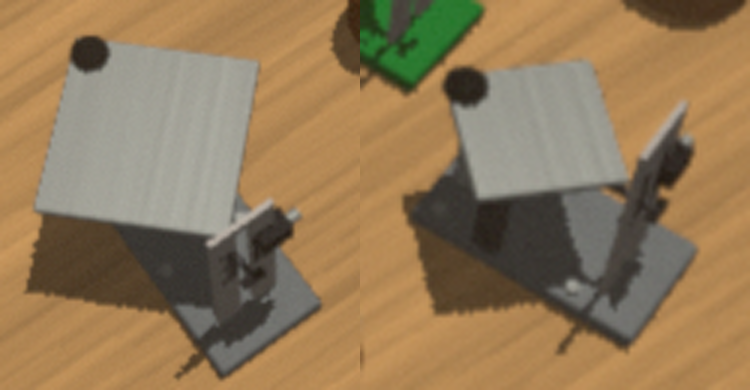

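View pics/c2.png

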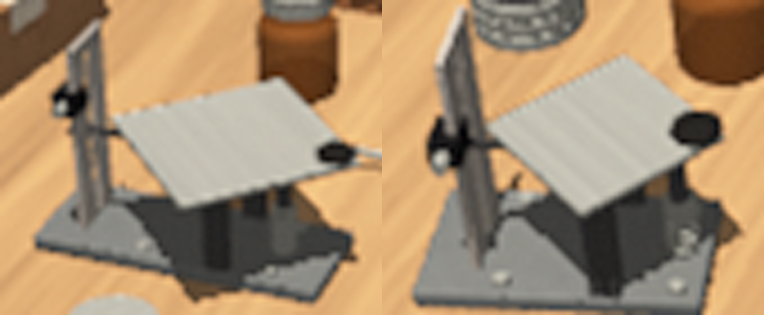

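The crops confirm both grey scales. The large pad is near (0.503,-0.212,0.10) and the small one near (0.494,0.157,0.10). The next move takes the shut gripper above and short of the large pad.

```bash
python3 -m inch '[{"dx":41,"dy":-25,"hand":1},{"dx":41,"dy":-25,"hand":1},{"dx":41,"dy":-25,"hand":1},{"dx":41,"dy":-25,"hand":1},{"dx":41,"dy":-25,"hand":1},{"dx":41,"dy":-25,"hand":1},{"dx":41,"dy":-25,"hand":1},{"dx":0,"dy":-25,"rz":0.13,"hand":1},{"rz":0.13,"hand":1},{"rz":0.13,"hand":1}]' 30
```

```text
schema error: expected keys dx, dy, dz, rx, ry, rz, hand
```

```bash
python3 -m inch '[{"dx":41,"dy":-25,"dz":0,"rx":0,"ry":0,"rz":0,"hand":1},{"dx":41,"dy":-25,"dz":0,"rx":0,"ry":0,"rz":0,"hand":1},{"dx":41,"dy":-25,"dz":0,"rx":0,"ry":0,"rz":0,"hand":1},{"dx":41,"dy":-25,"dz":0,"rx":0,"ry":0,"rz":0,"hand":1},{"dx":41,"dy":-25,"dz":0,"rx":0,"ry":0,"rz":0,"hand":1},{"dx":41,"dy":-25,"dz":0,"rx":0,"ry":0,"rz":0,"hand":1},{"dx":41,"dy":-25,"dz":0,"rx":0,"ry":0,"rz":0,"hand":1},{"dx":0,"dy":-25,"dz":0,"rx":0,"ry":0,"rz":0.13,"hand":1},{"dx":0,"dy":0,"dz":0,"rx":0,"ry":0,"rz":0.13,"hand":1},{"dx":0,"dy":0,"dz":0,"rx":0,"ry":0,"rz":0.13,"hand":1}]' 30
```

```text
clock: 2.05
position: [0.4352, -0.2709, 0.2315]
tool_rot: [3.141, -0.0, 0.025]
force: [0.4, -0.4, -0.2]
grip_width: -0.0
```

```bash
python3 -m inch '[{"dx":0,"dy":-30,"dz":0,"rx":0,"ry":0.14,"rz":0,"hand":1},{"dx":0,"dy":-30,"dz":0,"rx":0,"ry":0.14,"rz":0,"hand":1},{"dx":0,"dy":-30,"dz":0,"rx":0,"ry":0.14,"rz":0,"hand":1},{"dx":0,"dy":0,"dz":0,"rx":0,"ry":0.14,"rz":0,"hand":1},{"dx":0,"dy":0,"dz":0,"rx":0,"ry":0.14,"rz":0,"hand":1},{"dx":0,"dy":0,"dz":0,"rx":0,"ry":0,"rz":0,"hand":1},{"dx":0,"dy":0,"dz":0,"rx":0,"ry":0,"rz":0,"hand":1}]'
cat > look.py <<'E'
import sys
from h import *
tag=sys.argv[1]; cams=sys.argv[2].split(','); names=sys.argv[3:]
for n in cams:
    k=cal(n); p,d=bot.grab_frame(n); cv2.imwrite(f"pics/{n}{tag}.png",p[...,::-1]); np.savez(f"pics/{n}{tag}.npz",p=p,d=d,o=k[3],M=k[4],f=k[0],cx=k[1],cy=k[2])
    for t in names:
        for x in bot.tip_of(n,t)[:2]:
            r,c=x["centre"]; dd=d[int(round(r)),int(round(c))]
            print(n,t,round(x["score"],2),np.round([r,c],1),np.round(world(k,r,c,dd),4))
print(bot.observe()["clock"])
E
python3 look.py a wrist large_pad_top large_clip large_pointer_tip
```

```text
clock: 2.75
position: [0.4376, -0.172, 0.231]
tool_rot: [-3.108, -0.531, 0.031]
force: [0.0, 0.3, 0.5]
grip_width: -0.0
wrist large_pad_top 0.79 [239.2 376.8] [ 0.502  -0.2089  0.1004]
wrist large_clip 0.73 [ 60.3 357.5] [ 0.6694 -0.187   0.1144]
wrist large_pointer_tip 0.89 [ 73.9 377.6] [ 0.6829 -0.2096  0.0802]
2.95
```

View pics/wrista.png

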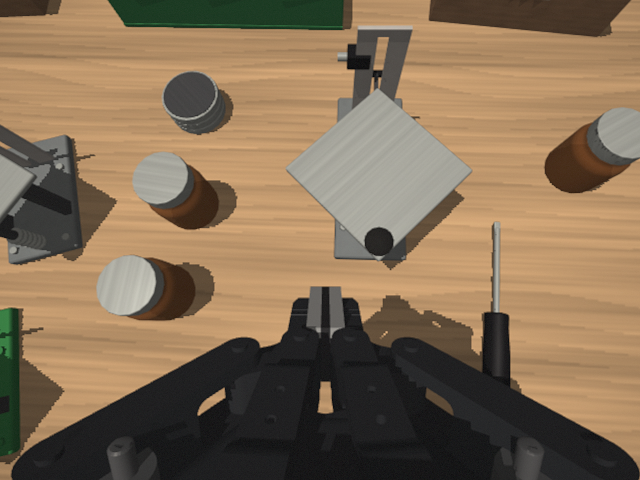

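The wrist view shows the pad at (378,240), the clip at (357,57) with its screw to the left, and the pointer head at (377,74). Next: the clip's height extent.

```bash
cat > clip.py <<'E'
import sys
from h import *
z=np.load(sys.argv[1]); r0,r1,c0,c1=map(int,sys.argv[2:6]); cut=int(sys.argv[6])
k=(float(z['f']),float(z['cx']),float(z['cy']),z['o'],z['M']); p,d=z['p'],z['d']
P=np.array([list(world(k,r,c,d[r,c]))+[r,c] for r in range(r0,r1) for c in range(c0,c1) if p[r,c].max()<cut])
print(len(P)); print(np.round(np.percentile(P[:,:3],[0,2,10,25,50,75,90,98,100],axis=0),4))
cv2.imwrite(sys.argv[7],cv2.resize(p[r0-10:r1+10,c0-10:c1+10,::-1],None,fx=8,fy=8,interpolation=0))
for r in range(r0,r1): print(r,' '.join(f"{world(k,r,c,d[r,c])[0]*1000:.0f}/{world(k,r,c,d[r,c])[2]*1000:.0f}{'*' if p[r,c].max()<cut else ''}" for c in range(c0,c1,4)))
E
python3 clip.py pics/wrista.npz 40 84 342 386 70 pics/clipA.png
```

```text
523
[[ 0.4299 -0.2142  0.0765]
 [ 0.6689 -0.2121  0.0791]
 [ 0.6694 -0.2069  0.0807]
 [ 0.6699 -0.1963  0.1048]
 [ 0.6707 -0.1881  0.1117]
 [ 0.6758 -0.182   0.1171]
 [ 0.6824 -0.179   0.118 ]
 [ 0.6856 -0.1774  0.1188]
 [ 0.6871 -0.1725  0.3919]]
40 798/1 798/2 799/1 799/1 673/135 673/135 673/135 672/136 673/135 801/-0 801/-0
41 798/-0 798/0 798/1 798/0 673/133 673/134 673/133 673/134 673/134 798/1 799/-0
42 797/-1 796/0 797/-0 796/0 673/132 673/132 673/133 674/132 673/133 798/-0 796/1
43 793/1 795/-1 794/1 794/1 672/132 672/132 672/132 673/131 674/131 795/0 795/1
44 793/-0 793/0 685/117* 684/118 673/130 672/131 673/130 673/131 673/130 793/2 793/1
45 790/1 791/1 683/118* 683/118* 673/129 672/129 673/129 674/128 673/129 792/1 793/0
46 790/0 789/1 682/118* 683/117* 673/128 672/128 674/127 672/129 673/128 791/-0 789/2
47 788/1 787/1 680/118* 682/117* 673/127 673/126 674/126 673/126 673/127 789/1 789/0
48 786/1 786/1 680/118* 680/118* 674/125 673/125 674/124 672/127 673/125 788/0 788/0
49 785/0 784/1 678/118* 680/116* 673/124 673/124 673/124 673/124 673/124 785/1 785/1
50 783/0 783/1 67
[... 2168 characters left out ...]
82/81
75 745/0 746/-0 745/0 745/1 672/91 673/90 674/90 672/91 682/79* 680/82* 677/86
76 743/1 743/1 743/1 744/1 673/88 674/88 673/89 674/88 682/77* 681/80* 677/85
77 742/1 742/1 743/-1 742/0 673/88 674/86 673/88 673/88 744/-1 679/81 674/86
78 740/1 740/0 740/1 741/0 672/86 672/87 674/85 672/87 741/1 677/81 674/86
79 738/1 740/-1 740/-1 676/80 673/84 673/84 672/86 673/84 739/1 677/80 673/85
80 736/2 737/0 738/0 675/81 673/83 673/83 673/83 673/83* 737/2 676/79 672/84
81 736/0 735/1 735/1 674/80 674/80 673/82 674/80 674/81* 736/1 674/80 673/82
82 734/0 735/-0 735/0 673/80 673/80 673/80 673/81 672/81 735/0 674/79 673/81
83 734/-1 732/1 733/1 673/78 673/78 672/79 674/77 673/79 734/0 672/80 673/80
```

View pics/clipA.png

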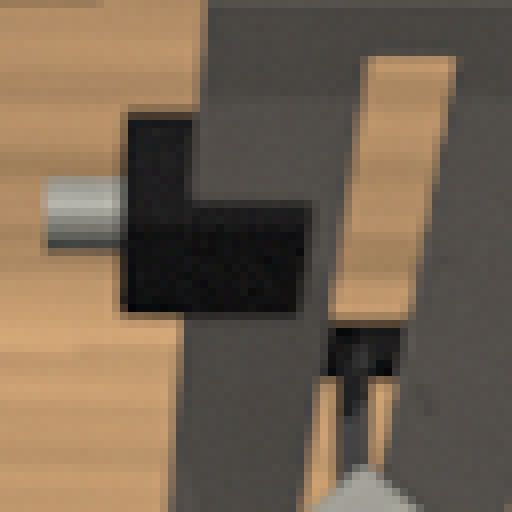

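The clip spans z 102–118 mm, so its centre is about 110 mm. The pointer rests at about 78 mm, so the rise needed is about 32 mm (tilt 0.278) and the fingertip must end at z of about 79.6 mm. Next: the move that straightens the tool above the pad.

```bash
cat > rel.py <<'E'
import sys
from h import *
x,y,z,yaw=map(float,sys.argv[1:5]); s=bot.observe()
A=R.from_euler('xyz',s['tool_rot']);B=R.from_euler('xyz',[np.pi,0,yaw])
t=np.array([x,y,z])-s['position']
print("pos",np.round(s['position'],4),"shift in present tool mm",np.round(A.inv().apply(t)*1e3,1),"in upright target tool",np.round(B.inv().apply(t)*1e3,1),"rotvec",np.round((A.inv()*B).as_rotvec(),3),"F",np.round(s['force'],2))
E
python3 rel.py 0.501 -0.210 0.125 0
```

```text
pos [ 0.4384 -0.1707  0.2311] shift in present tool mm [ -1.1  45.6 121. ] in upright target tool [ 62.6  39.3 106.1] rotvec [-0.042 -0.531  0.044] F [-0.28  1.17  0.11]
```

```bash
python3 -m inch '[{"dx":0,"dy":0,"dz":0,"rx":-0.01,"ry":-0.133,"rz":0.011,"hand":1},{"dx":0,"dy":0,"dz":0,"rx":-0.01,"ry":-0.133,"rz":0.011,"hand":1},{"dx":0,"dy":0,"dz":0,"rx":-0.01,"ry":-0.133,"rz":0.011,"hand":1},{"dx":0,"dy":0,"dz":0,"rx":-0.01,"ry":-0.133,"rz":0.011,"hand":1},{"dx":20,"dy":13,"dz":20,"rx":0,"ry":0,"rz":0,"hand":1},{"dx":20,"dy":13,"dz":20,"rx":0,"ry":0,"rz":0,"hand":1},{"dx":20,"dy":13,"dz":20,"rx":0,"ry":0,"rz":0,"hand":1},{"dx":0,"dy":0,"dz":0,"rx":0,"ry":0,"rz":0,"hand":1},{"dx":0,"dy":0,"dz":0,"rx":0,"ry":0,"rz":0,"hand":1}]'; python3 rel.py 0.501 -0.210 0.108 0
```

```text
clock: 3.85
position: [0.5104, -0.1971, 0.1778]
tool_rot: [-3.103, -0.15, 0.024]
force: [-0.8, 0.3, -0.1]
grip_width: -0.0001
pos [ 0.5104 -0.1971  0.1778] shift in present tool mm [-20.   15.3  67.1] in upright target tool [-9.4 12.9 69.8] rotvec [-0.041 -0.15   0.027] F [-0.82  0.31 -0.15]
```

```bash
python3 -m inch '[{"dx":0,"dy":0,"dz":0,"rx":-0.014,"ry":-0.05,"rz":0.009,"hand":1},{"dx":0,"dy":0,"dz":0,"rx":-0.014,"ry":-0.05,"rz":0.009,"hand":1},{"dx":0,"dy":0,"dz":0,"rx":-0.014,"ry":-0.05,"rz":0.009,"hand":1},{"dx":-3,"dy":4,"dz":15,"rx":0,"ry":0,"rz":0,"hand":1},{"dx":-3,"dy":4,"dz":15,"rx":0,"ry":0,"rz":0,"hand":1},{"dx":-3,"dy":5,"dz":15,"rx":0,"ry":0,"rz":0,"hand":1},{"dx":0,"dy":0,"dz":0,"rx":0,"ry":0,"rz":0,"hand":1},{"dx":0,"dy":0,"dz":0,"rx":0,"ry":0,"rz":0,"hand":1}]'; python3 rel.py 0.501 -0.210 0.105 0; python3 look.py b wrist,scene,side large_pad_top large_clip large_pointer_tip
```

```text
clock: 4.65
position: [0.5016, -0.2103, 0.1343]
tool_rot: [3.14, -0.002, -0.001]
force: [-0.3, -0.4, 0.3]
grip_width: -0.0001
pos [ 0.5016 -0.2103  0.1343] shift in present tool mm [-0.6 -0.4 29.3] in upright target tool [-0.6 -0.3 29.3] rotvec [ 0.001 -0.002 -0.001] F [-0.34 -0.4   0.29]
wrist large_pad_top 0.91 [273.7 323.3] [ 0.5023 -0.2085  0.0989]
scene large_pad_top 0.94 [306.7 260.1] [ 0.5057 -0.2134  0.0997]
scene large_pointer_tip 0.91 [381.2 314.5] [ 0.684  -0.2078  0.0764]
scene large_pointer_tip 0.2 [343.1 193.3] [ 0.4512 -0.3523  0.0084]
side large_pad_top 0.57 [191.6 336. ] [ 0.4987 -0.2117  0.0996]
side large_pad_top 0.29 [187.5 276.4] [ 0.6765 -0.188   0.0904]
side large_clip 0.61 [188.2 275.7] [ 0.6779 -0.1861  0.0887]
side large_pointer_tip 0.92 [186.9 277.9] [ 0.6735 -0.1919  0.0909]
5.25
```

View pics/wristb.png

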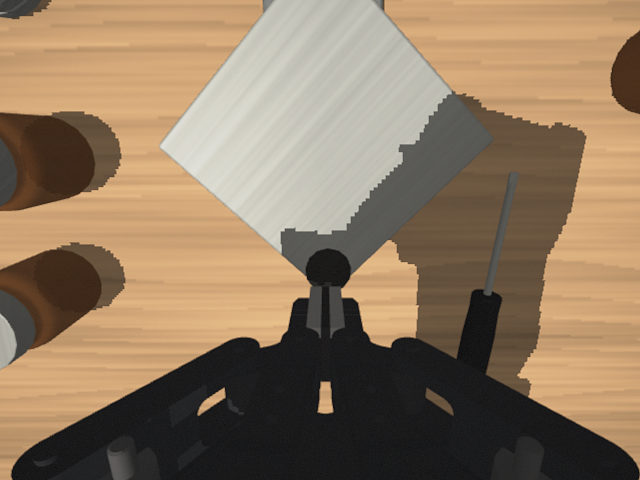

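View pics/sideb.png

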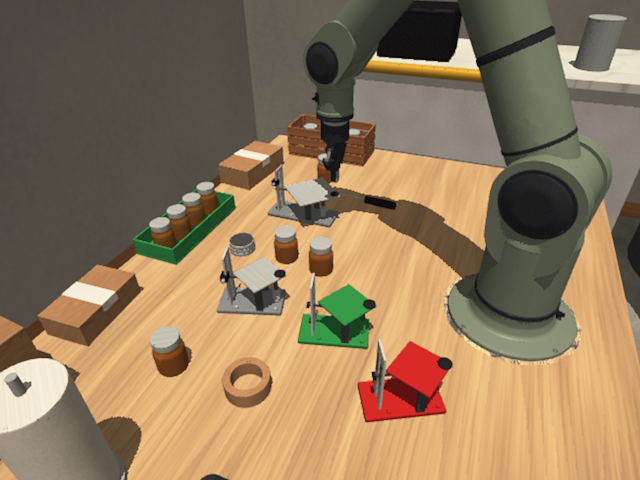

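The wrist view shows the shut fingertips just above the pad (327,268), aligned with it. The side view shows the scale unobstructed. Next: a gentle descent.

```bash
python3 -m inch '[{"dx":0,"dy":-1,"dz":10,"rx":0,"ry":0,"rz":0,"hand":1},{"dx":0,"dy":0,"dz":10,"rx":0,"ry":0,"rz":0,"hand":1},{"dx":0,"dy":0,"dz":8,"rx":0,"ry":0,"rz":0,"hand":1},{"dx":0,"dy":0,"dz":4,"rx":0,"ry":0,"rz":0,"hand":1},{"dx":0,"dy":0,"dz":2,"rx":0,"ry":0,"rz":0,"hand":1},{"dx":0,"dy":0,"dz":2,"rx":0,"ry":0,"rz":0,"hand":1},{"dx":0,"dy":0,"dz":0,"rx":0,"ry":0,"rz":0,"hand":1},{"dx":0,"dy":0,"dz":0,"rx":0,"ry":0,"rz":0,"hand":1}]'; python3 rel.py 0.501 -0.2095 0.0796 0
```

```text
clock: 6.05
position: [0.5016, -0.2096, 0.0976]
tool_rot: [3.141, -0.002, -0.001]
force: [-2.0, 0.9, 3.1]
grip_width: 0.0001
pos [ 0.5016 -0.2096  0.0976] shift in present tool mm [-0.6 -0.1 18. ] in upright target tool [-0.6 -0.1 18. ] rotvec [ 0.001 -0.002 -0.001] F [-2.01  0.93  3.08]
```

```bash
python3 -m inch '[{"dx":0,"dy":0,"dz":4,"rx":0,"ry":0,"rz":0,"hand":1},{"dx":0,"dy":0,"dz":4,"rx":0,"ry":0,"rz":0,"hand":1},{"dx":0,"dy":0,"dz":3,"rx":0,"ry":0,"rz":0,"hand":1},{"dx":0,"dy":0,"dz":2,"rx":0,"ry":0,"rz":0,"hand":1},{"dx":0,"dy":0,"dz":1,"rx":0,"ry":0,"rz":0,"hand":1},{"dx":0,"dy":0,"dz":0,"rx":0,"ry":0,"rz":0,"hand":1},{"dx":0,"dy":0,"dz":0,"rx":0,"ry":0,"rz":0,"hand":1}]'; python3 rel.py 0.501 -0.2095 0.0796 0;python3 look.py c scene,side large_pad_top large_clip large_pointer_tip
python3 - <<'E'
import cv2,numpy as np
a=cv2.imread("pics/scenec.png");b=cv2.imread("pics/sidec.png")
cv2.imwrite("pics/c3.png",np.hstack([cv2.resize(a[340:400,285:345],(390,390),interpolation=2),cv2.resize(b[160:215,255:310],(390,390),interpolation=2)]))
E
```

```text
clock: 6.75
position: [0.5011, -0.2097, 0.0832]
tool_rot: [3.141, -0.001, -0.001]
force: [-4.0, -0.6, 6.5]
grip_width: -0.0002
pos [ 0.5011 -0.2097  0.0832] shift in present tool mm [-0.1 -0.2  3.6] in upright target tool [-0.1 -0.2  3.6] rotvec [ 0.001 -0.001 -0.001] F [-3.99 -0.64  6.5 ]
scene large_pad_top 0.77 [311.6 260.6] [ 0.5112 -0.2166  0.0912]
scene large_pad_top 0.69 [375.8 313.2] [ 0.6828 -0.2091  0.1033]
scene large_clip 0.52 [364.1 324.3] [ 0.6815 -0.1836  0.1191]
scene large_pointer_tip 0.7 [375.  312.7] [ 0.6811 -0.2091  0.1034]
side large_pad_top 0.62 [196.6 337.2] [ 0.4929 -0.2063  0.0874]
side large_clip 0.37 [181.8 274.6] [ 0.6761 -0.1794  0.1137]
side large_pointer_tip 0.96 [181.3 277.1] [ 0.6697 -0.1829  0.1147]
side large_pointer_tip 0.44 [275.5 221.2] [0.6022 0.2246 0.1028]
7.15
```

View pics/c3.png

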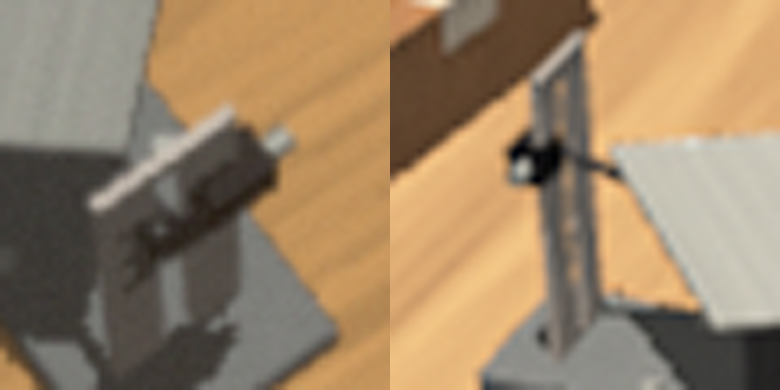

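At z = 83.2 mm the model puts the tip at about 104 mm, and the scene depth gives 103.4. I need about 6 mm more tip rise, which is about 3.3 mm of press.

```bash
python3 -m inch '[{"dx":0,"dy":0,"dz":1,"rx":0,"ry":0,"rz":0,"hand":1},{"dx":0,"dy":0,"dz":1,"rx":0,"ry":0,"rz":0,"hand":1},{"dx":0,"dy":0,"dz":1,"rx":0,"ry":0,"rz":0,"hand":1},{"dx":0,"dy":0,"dz":0,"rx":0,"ry":0,"rz":0,"hand":1},{"dx":0,"dy":0,"dz":0,"rx":0,"ry":0,"rz":0,"hand":1}]'; python3 rel.py 0.501 -0.2095 0.0796 0;python3 look.py d scene,side large_clip large_pointer_tip
python3 - <<'E'
import cv2,numpy as np
a=cv2.imread("pics/scened.png");b=cv2.imread("pics/sided.png")
cv2.imwrite("pics/c4.png",np.hstack([cv2.resize(a[340:400,285:345],(390,390),interpolation=2),cv2.resize(b[160:215,255:310],(390,390),interpolation=2)]))
from h import *
k=cal("scene"); ks=cal("side")
for i in "bcd":
    z=np.load(f"pics/scene{i}.npz"); p,d=z['p'],z['d']
    Q=[];C=[]
    for r in range(345,395):
        for c in range(300,335):
            w=world(k,r,c,d[r,c])
            if p[r,c].max()<75 and abs(w[1]+.209)<.007 and .676<w[0]<.692 and w[2]>.05: Q.append(w)
            if p[r,c].max()<90 and abs(w[1]+.187)<.012 and .676<w[0]<.692 and w[2]>.08: C.append(w)
    Q=np.array(Q);C=np.array(C)
    print(i,len(Q),np.round(np.percentile(Q[:,2],[10,50,75,95]),4),len(C),np.round(np.percentile(C[:,2],[5,50,95]),4))
E
```

```text
clock: 7.65
position: [0.5012, -0.2097, 0.0802]
tool_rot: [3.141, -0.001, -0.001]
force: [-4.8, 0.3, 8.2]
grip_width: 0.0002
pos [ 0.5012 -0.2097  0.0802] shift in present tool mm [-0.2 -0.2  0.6] in upright target tool [-0.2 -0.2  0.6] rotvec [ 0.001 -0.001 -0.001] F [-4.84  0.27  8.23]
scene large_clip 0.58 [365.7 320.6] [ 0.6799 -0.1905  0.1183]
scene large_pointer_tip 0.6 [373.4 310.7] [ 0.6774 -0.2108  0.1062]
side large_clip 0.51 [182.4 275.3] [ 0.6717 -0.1753  0.1146]
side large_pointer_tip 0.83 [179.1 275.6] [ 0.6743 -0.1834  0.1208]
7.95
b 50 [0.0749 0.0789 0.0808 0.1133] 97 [0.1047 0.1155 0.1324]
c 43 [0.101  0.1035 0.1055 0.1089] 98 [0.1072 0.1152 0.1352]
d 39 [0.1051 0.1083 0.1106 0.1179] 93 [0.1058 0.1157 0.1337]
```

View pics/c4.png

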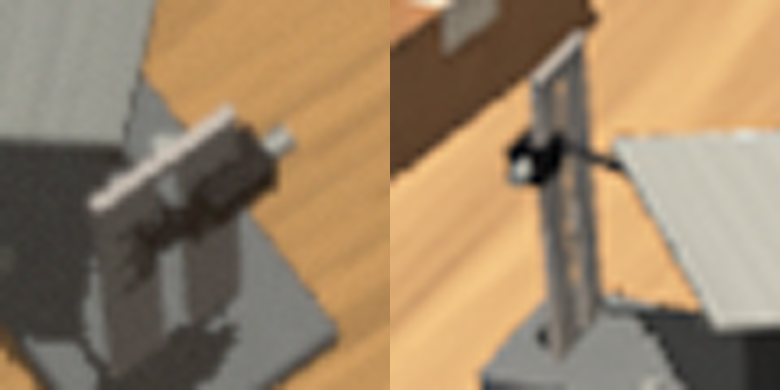

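The tip is about 1–2 mm below the clip's centre. I'll press 0.7 mm more and hold for one second.

```bash
python3 -m inch '[{"dx":0,"dy":0,"dz":0.7,"rx":0,"ry":0,"rz":0,"hand":1},{"dx":0,"dy":0,"dz":0,"rx":0,"ry":0,"rz":0,"hand":1},{"dx":0,"dy":0,"dz":0,"rx":0,"ry":0,"rz":0,"hand":1},{"dx":0,"dy":0,"dz":0,"rx":0,"ry":0,"rz":0,"hand":1},{"dx":0,"dy":0,"dz":0,"rx":0,"ry":0,"rz":0,"hand":1},{"dx":0,"dy":0,"dz":0,"rx":0,"ry":0,"rz":0,"hand":1}]'; python3 rel.py 0.501 -0.2095 0.0796 0;python3 look.py e scene,side large_pointer_tip
python3 - <<'E'
from h import *
k=cal("scene")
for i in "bcde":
    z=np.load(f"pics/scene{i}.npz"); p,d=z['p'],z['d']
    Q=[]
    for r in range(345,395):
        for c in range(300,335):
            w=world(k,r,c,d[r,c])
            if p[r,c].max()<75 and abs(w[1]+.209)<.007 and .676<w[0]<.692 and w[2]>.05: Q.append(w)
    Q=np.array(Q)
    print(i,len(Q),np.round(np.percentile(Q[:,2],[10,30,50,75,95]),4))
E
```

```text
clock: 8.55
position: [0.5012, -0.2097, 0.0795]
tool_rot: [3.141, -0.001, -0.001]
force: [-4.6, 0.2, 7.2]
grip_width: -0.0
pos [ 0.5012 -0.2097  0.0795] shift in present tool mm [-0.2 -0.2 -0.1] in upright target tool [-0.2 -0.2 -0.1] rotvec [ 0.001 -0.001 -0.001] F [-4.62  0.17  7.23]
scene large_pointer_tip 0.97 [373.4 311.9] [ 0.6784 -0.2089  0.1055]
scene large_pointer_tip 0.66 [186.2 457.4] [0.4713 0.3577 0.0354]
side large_pointer_tip 0.71 [252.  240.6] [0.6764 0.0365 0.0122]
side large_pointer_tip 0.66 [176.3 277.9] [ 0.6725 -0.1952  0.1243]
8.75
b 50 [0.0749 0.0766 0.0789 0.0808 0.1133]
c 43 [0.101  0.102  0.1035 0.1055 0.1089]
d 39 [0.1051 0.1071 0.1083 0.1106 0.1179]
e 37 [0.1061 0.1087 0.1093 0.111  0.1143]
```

The tip is at 109–110 mm, level with the clip. A short further hold, then I let the plate up.

```bash
python3 -m inch '[{"dx":0,"dy":0,"dz":0,"rx":0,"ry":0,"rz":0,"hand":1},{"dx":0,"dy":0,"dz":0,"rx":0,"ry":0,"rz":0,"hand":1},{"dx":0,"dy":0,"dz":0,"rx":0,"ry":0,"rz":0,"hand":1},{"dx":0,"dy":0,"dz":0,"rx":0,"ry":0,"rz":0,"hand":1},{"dx":0,"dy":0,"dz":-3,"rx":0,"ry":0,"rz":0,"hand":1},{"dx":0,"dy":0,"dz":-6,"rx":0,"ry":0,"rz":0,"hand":1},{"dx":0,"dy":0,"dz":-8,"rx":0,"ry":0,"rz":0,"hand":1},{"dx":0,"dy":0,"dz":-15,"rx":0,"ry":0,"rz":0,"hand":1},{"dx":0,"dy":0,"dz":-30,"rx":0,"ry":0,"rz":0,"hand":1},{"dx":0,"dy":0,"dz":-40,"rx":0,"ry":0,"rz":0,"hand":1}]'
python3 -m inch '[{"dx":-5,"dy":0,"dz":-30,"rx":0,"ry":0,"rz":0,"hand":1},{"dx":-5,"dy":0,"dz":0,"rx":0,"ry":0,"rz":0,"hand":1},{"dx":0,"dy":0,"dz":0,"rx":0,"ry":0,"rz":0,"hand":1}]'
python3 look.py f scene,side large_pad_top large_pointer_tip;python3 rel.py 0.40 0.15 0.215 0.31
```

```text
clock: 9.75
position: [0.5007, -0.2091, 0.1819]
tool_rot: [-3.141, 0.001, -0.001]
force: [-0.4, -0.1, -0.2]
grip_width: 0.0002
clock: 10.05
position: [0.4911, -0.2096, 0.2122]
tool_rot: [3.141, -0.003, -0.001]
force: [-0.3, -0.0, -2.0]
grip_width: -0.0002
scene large_pad_top 0.7 [307.  257.2] [ 0.5014 -0.2178  0.0967]
scene large_pad_top 0.39 [344.5 195.2] [ 0.4511 -0.3502 -0.0016]
scene large_pointer_tip 0.97 [384.1 315.2] [ 0.6768 -0.2024  0.0362]
scene large_pointer_tip 0.71 [230.9 508.3] [0.6326 0.3681 0.0252]
side large_pad_top 0.85 [193.1 336.4] [ 0.4955 -0.2065  0.0981]
side large_pointer_tip 0.78 [187.6 276.3] [ 0.6765 -0.1875  0.0903]
side large_pointer_tip 0.17 [205.1 365.1] [ 0.4444 -0.3292 -0.0005]
10.35
pos [ 0.4912 -0.2093  0.2109] shift in present tool mm [ -91.6 -359.3   -4.2] in upright target tool [  22.7 -370.    -4.1] rotvec [ 0.    -0.    -0.311] F [ 0.42  0.25 -0.78]
```

View pics/scenef.png

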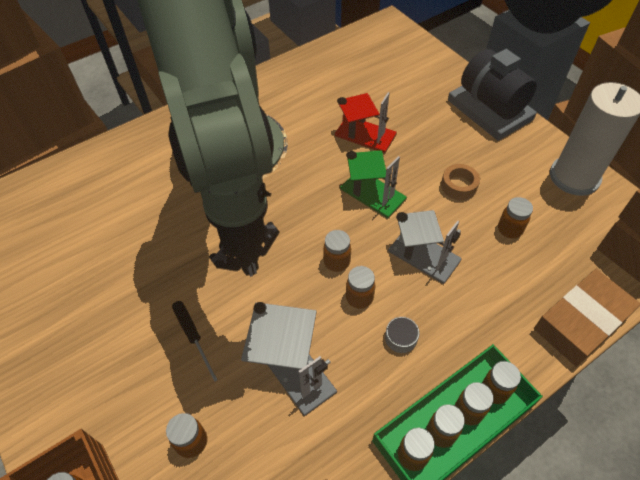

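The large plate is back level and the surroundings are unchanged. Next: the view pose for the small grey scale.

```bash
python3 -m inch '[{"dx":-6,"dy":-30,"dz":-5,"rx":0,"ry":0,"rz":0,"hand":1},{"dx":-7,"dy":-45,"dz":-5,"rx":0,"ry":0,"rz":0,"hand":1},{"dx":-7,"dy":-46,"dz":-5,"rx":0,"ry":0,"rz":0,"hand":1},{"dx":-7,"dy":-46,"dz":-5,"rx":0,"ry":0,"rz":0,"hand":1},{"dx":-7,"dy":-46,"dz":-5,"rx":0,"ry":0,"rz":0,"hand":1},{"dx":-7,"dy":-46,"dz":-5,"rx":0,"ry":0,"rz":0,"hand":1},{"dx":-7,"dy":-46,"dz":-5,"rx":0,"ry":0,"rz":0,"hand":1},{"dx":-6,"dy":-42,"dz":0,"rx":0,"ry":0,"rz":-0.1,"hand":1},{"dx":0,"dy":0,"dz":0,"rx":0,"ry":0,"rz":-0.1,"hand":1},{"dx":0,"dy":0,"dz":0,"rx":0,"ry":0,"rz":-0.1,"hand":1}]'
python3 -m inch '[{"dx":0,"dy":0,"dz":0,"rx":0,"ry":0.1,"rz":0,"hand":1},{"dx":0,"dy":0,"dz":0,"rx":0,"ry":0.1,"rz":0,"hand":1},{"dx":0,"dy":0,"dz":0,"rx":0,"ry":0.1,"rz":0,"hand":1},{"dx":0,"dy":0,"dz":0,"rx":0,"ry":0.1,"rz":0,"hand":1},{"dx":0,"dy":0,"dz":0,"rx":0,"ry":0.1,"rz":0,"hand":1},{"dx":0,"dy":0,"dz":0,"rx":0,"ry":0.1,"rz":0,"hand":1},{"dx":0,"dy":0,"dz":0,"rx":0,"ry":0,"rz":0,"hand":1},{"dx":0,"dy":0,"dz":0,"rx":0,"ry":0,"rz":0,"hand":1},{"dx":0,"dy":0,"dz":0,"rx":0,"ry":0,"rz":0,"hand":1}]'
python3 look.py g wrist small_pad_top small_clip small_pointer_tip
```

```text
clock: 11.35
position: [0.4373, 0.139, 0.246]
tool_rot: [3.141, -0.001, 0.306]
force: [-0.4, 0.2, 0.3]
grip_width: 0.0002
clock: 12.25
position: [0.4411, 0.1339, 0.2518]
tool_rot: [3.137, -0.558, 0.298]
force: [-0.6, -0.1, -0.1]
grip_width: -0.0001
wrist small_pad_top 0.89 [257.4 315.2] [0.4918 0.1587 0.0978]
wrist small_clip 0.76 [141.9 293.2] [0.5953 0.2136 0.1048]
wrist small_pointer_tip 0.56 [141.9 312.9] [0.6149 0.2002 0.0798]
wrist small_pointer_tip 0.2 [166.6 470.8] [0.6637 0.0198 0.0351]
12.45
```

View pics/wristg.png

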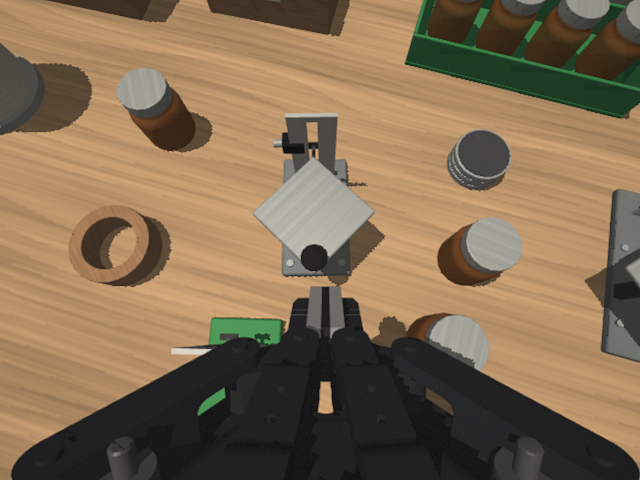

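The wrist view shows the small grey scale with its pad at (315,257), clip at (293,143) and pointer head at (313,147). A jar stands at (455,340) and the green scale is at lower left.

```bash
python3 clip.py pics/wristg.npz 128 166 276 328 70 pics/clipB.png | awk 'NR<45'; python3 - <<'E'
from h import *
z=np.load("pics/wristg.npz");k=(float(z['f']),float(z['cx']),float(z['cy']),z['o'],z['M']);d=z['d']
for r,c in [(345,455),(330,430),(340,485),(245,492),(257,315),(252,315),(320,240),(337,275),(213,255),(212,373),(159,313)]: print(r,c,np.round(world(k,r,c,d[r,c]),3))
E
```

```text
405
[[0.4293 0.132  0.0578]
 [0.5893 0.19   0.0781]
 [0.5906 0.1965 0.0801]
 [0.5925 0.2034 0.0897]
 [0.595  0.2118 0.0985]
 [0.6002 0.2199 0.1029]
 [0.6096 0.223  0.1037]
 [0.6133 0.2257 0.1153]
 [0.6154 0.2269 0.4125]]
128 665/0 667/-1 667/1 595/128 596/128 597/128 598/128 599/128 677/1 679/0 680/0 603/129 605/127
129 663/0 665/0 665/2 595/127 595/128 597/127 598/127 599/127 676/-0 677/0 678/2 604/126 605/126
130 661/1 663/1 664/2 595/125 595/126 597/125 598/126 599/125 674/0 675/1 677/1 603/125 605/124
131 660/1 662/-0 664/-0 595/123 595/124 597/123 598/123 599/123 673/0 674/0 676/1 603/124 605/122
132 659/1 661/0 604/104 595/122* 595/122 596/123 598/121 599/121 672/-1 673/1 675/-1 603/122 605/121
133 658/-0 659/1 603/104* 604/103* 595/121 597/119 598/121 599/120 670/1 671/2 673/1 604/120 605/120
134 656/0 657/2 602/102* 602/105* 595/119 596/119 597/119 599/119 669/-0 670/1 671/1 604/118 605/118
135 654/1 656/1 600/104* 603/102* 595/117 597/116 598/116 599/117 667/0 429/413 671/-0 604/116 604/117
136 652/2 654/1 600/102* 601/103* 594/117 597/114 597/116 599/115 665/1 667/1 669/-1 
[... 2130 characters left out ...]
639/1 603/74 605/74
158 622/1 624/1 626/0 627/0 629/0 595/74 597/71 598/73 600/71* 591/91 638/1 604/71 605/70
159 622/-0 623/1 624/0 626/0 627/1 595/70 597/70 599/68 599/69 590/91 591/92 604/68 604/69
160 620/-0 621/1 623/1 619/12 620/13 595/67 597/66 598/67 600/65 589/91 589/92 604/66 604/67
161 618/1 620/1 617/11 618/12 619/13 595/66 596/66 598/64 586/91 588/90 589/92 604/64 605/64
345 455 [0.454 0.016 0.086]
330 430 [0.461 0.039 0.081]
340 485 [ 0.466 -0.01   0.085]
245 492 [ 0.556 -0.     0.086]
257 315 [0.492 0.159 0.098]
252 315 [0.496 0.16  0.099]
320 240 [0.416 0.225 0.014]
337 275 [0.41  0.182 0.013]
213 255 [0.518 0.228 0.092]
212 373 [0.552 0.119 0.094]
159 313 [0.59  0.192 0.092]
```

View pics/clipB.png

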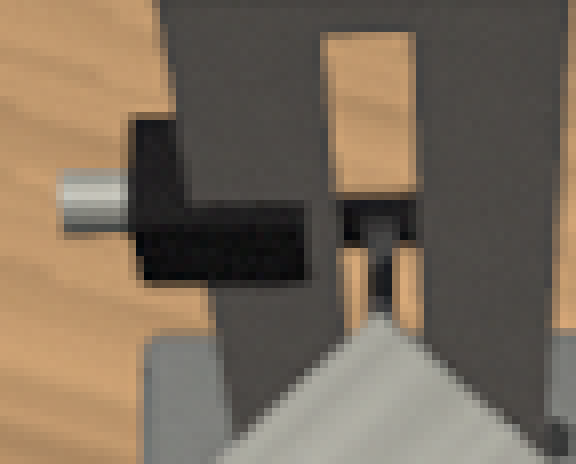

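The clip spans about 87.5–103.2 mm, so its centre is about 95 mm, a rise of about 17 mm (tilt 0.204). The fingertip target is z of about 89.6 mm at (0.491,0.159).

```bash
python3 -m inch '[{"dx":0,"dy":0,"dz":0,"rx":0,"ry":-0.09,"rz":0,"hand":1},{"dx":0,"dy":0,"dz":0,"rx":0,"ry":-0.1,"rz":0,"hand":1},{"dx":0,"dy":0,"dz":0,"rx":0,"ry":-0.1,"rz":0,"hand":1},{"dx":0,"dy":0,"dz":0,"rx":0,"ry":-0.1,"rz":0,"hand":1},{"dx":0,"dy":0,"dz":0,"rx":0,"ry":-0.1,"rz":0,"hand":1},{"dx":0,"dy":0,"dz":0,"rx":0,"ry":-0.06,"rz":0,"hand":1},{"dx":0,"dy":0,"dz":0,"rx":0,"ry":0,"rz":0,"hand":1},{"dx":0,"dy":0,"dz":0,"rx":0,"ry":0,"rz":0,"hand":1}]';python3 rel.py 0.491 0.159 0.13 0.31
```

```text
clock: 13.25
position: [0.442, 0.1316, 0.2514]
tool_rot: [3.131, -0.044, 0.292]
force: [-1.5, -0.0, -0.3]
grip_width: 0.0002
pos [0.442  0.1316 0.2514] shift in present tool mm [ 49.4 -13.4 123.6] in upright target tool [ 55.  -11.1 121.4] rotvec [ 0.011 -0.044 -0.018] F [-1.52 -0.05 -0.3 ]
```

```bash
python3 -m inch '[{"dx":0,"dy":0,"dz":0,"rx":0.011,"ry":-0.044,"rz":-0.018,"hand":1},{"dx":11,"dy":-2.2,"dz":20,"rx":0,"ry":0,"rz":0,"hand":1},{"dx":14,"dy":-3,"dz":30,"rx":0,"ry":0,"rz":0,"hand":1},{"dx":15,"dy":-3,"dz":30,"rx":0,"ry":0,"rz":0,"hand":1},{"dx":15,"dy":-3,"dz":30,"rx":0,"ry":0,"rz":0,"hand":1},{"dx":0,"dy":0,"dz":10,"rx":0,"ry":0,"rz":0,"hand":1},{"dx":0,"dy":0,"dz":0,"rx":0,"ry":0,"rz":0,"hand":1},{"dx":0,"dy":0,"dz":0,"rx":0,"ry":0,"rz":0,"hand":1}]';python3 rel.py 0.491 0.159 0.101 0.31; python3 look.py i wrist,scene,side small_pad_top small_clip small_pointer_tip
```

```text
clock: 14.05
position: [0.4909, 0.1586, 0.1329]
tool_rot: [3.141, -0.0, 0.31]
force: [0.3, -0.2, 0.6]
grip_width: 0.0001
pos [0.4909 0.1586 0.1329] shift in present tool mm [ 0.2 -0.3 31.9] in upright target tool [ 0.2 -0.3 31.9] rotvec [ 0. -0. -0.] F [ 0.35 -0.21  0.55]
wrist small_pad_top 0.67 [272.8 323.8] [0.4927 0.1607 0.0996]
wrist small_pad_top 0.65 [314.1 472.3] [0.4724 0.0375 0.0425]
wrist small_clip 0.9 [ 26.3 275.9] [0.5954 0.2137 0.1161]
wrist small_clip 0.25 [167.2 324.5] [0.5461 0.1773 0.0924]
wrist small_pointer_tip 0.82 [ 18.5 323.5] [0.6134 0.1993 0.0801]
wrist small_pointer_tip 0.53 [357.  201.6] [0.4921 0.1975 0.1892]
scene small_pad_top 0.96 [ 96.1 342.4] [0.0198 0.3461 0.0022]
scene small_pad_top 0.84 [212.6 400.3] [0.4851 0.1595 0.0965]
scene small_clip 0.56 [235.3 451.4] [0.6033 0.1969 0.1158]
scene small_pointer_tip 0.73 [249.1 449.4] [0.6108 0.1942 0.0752]
scene small_pointer_tip 0.64 [184.9 394.5] [0.408  0.2081 0.0825]
side small_pad_top 0.88 [361.7 443.1] [0.1173 0.2791 0.0984]
side small_pad_top 0.78 [267.9 278.5] [0.5031 0.1464 0.0934]
side small_clip 0.62 [276.6 225. ] [0.5934 0.2237 0.1016]
side small_clip 0.25 [203.7 363.5] [ 4.512e-01 -3.341e-01  4.000e-04]
side small_pointer_tip 0.86 [303.1 308.5] [0.4013 0.2137 0.0808]
side small_pointer_tip 0.79 [277.8 223.5] [0.5958 0.2263 0.0996]
14.65
```

View pics/wristi.png

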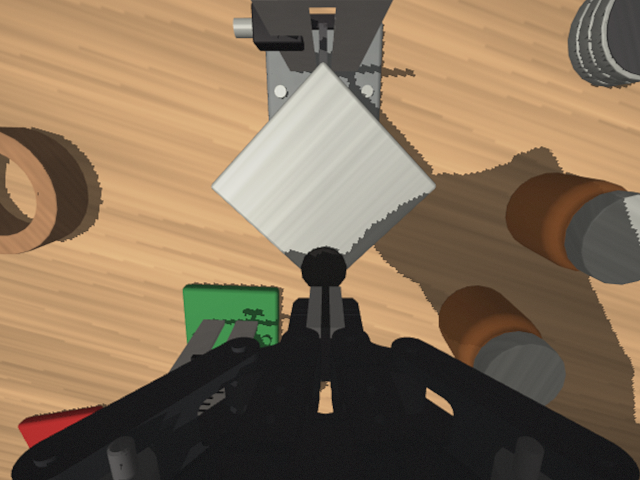

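View pics/scenei.png

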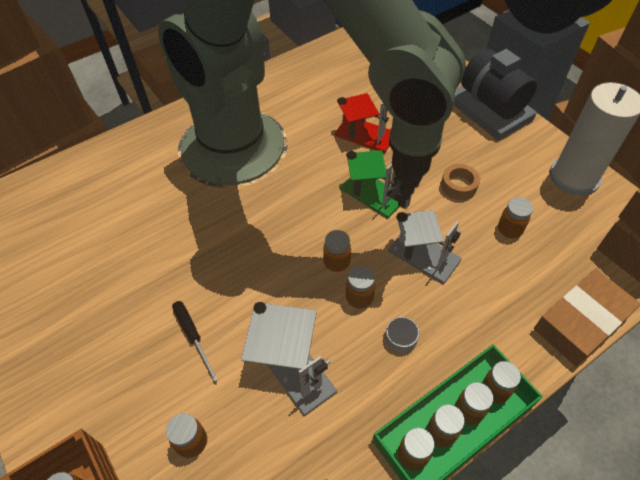

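```bash
python3 - <<'E'
from h import *
T=R.from_euler('xyz',[np.pi,0,.31]); tcp=np.array([.491,.159,.09])
P=[]
for n,(r0,r1,c0,c1) in {"scene":(150,215,380,405),"side":(270,345,305,330)}.items():
    z=np.load(f"pics/{'scene0' if n=='scene' else 'side0'}.npy"); k=cal(n)
    for r in range(r0,r1):
        for c in range(c0,c1):
            w=world(k,r,c,z[r,c])
            if w[2]>.1: P.append(w)
P=np.array(P); print(len(P),P.min(0).round(3),P.max(0).round(3))
t=T.inv().apply(P-tcp)*1e3; print(t.min(0).round(),t.max(0).round())
E
```

```text
303 [ 0.119 -0.396  0.1  ] [0.995 0.822 1.064]
[-152. -745. -974.] [310. 682. -10.]
```

```bash
python3 - <<'E'
from h import *
T=R.from_euler('xyz',[np.pi,0,.31]); tcp=np.array([.491,.159,.09])
for n,(r0,r1,c0,c1) in {"scene":(150,215,380,405),"side":(270,345,305,330)}.items():
    z=np.load(f"pics/{n}0.npy"); k=cal(n)
    P=np.array([world(k,r,c,z[r,c]) for r in range(r0,r1) for c in range(c0,c1) if z[r,c]>.1])
    P=P[(P[:,2]>.1)&(P[:,2]<.2)]
    t=T.inv().apply(P-tcp)*1e3; print(n,len(P),t.min(0).round(),t.max(0).round(),P.min(0).round(3),P.max(0).round(3))
E
```

```text
scene 163 [ -83. -101.  -60.] [-75. -53. -10.] [0.386 0.185 0.1  ] [0.402 0.232 0.15 ]
side 123 [ -81. -105.  -58.] [-75. -55. -10.] [0.384 0.187 0.1  ] [0.4   0.235 0.148]
```

The green upright stays at least 35 mm from the gripper. Next: the descent and press to just short of the mark.

```bash
python3 -m inch '[{"dx":0,"dy":0,"dz":10,"rx":0,"ry":0,"rz":0,"hand":1},{"dx":0,"dy":0,"dz":11,"rx":0,"ry":0,"rz":0,"hand":1},{"dx":0,"dy":0,"dz":8,"rx":0,"ry":0,"rz":0,"hand":1},{"dx":0,"dy":0,"dz":3,"rx":0,"ry":0,"rz":0,"hand":1},{"dx":0,"dy":0,"dz":2,"rx":0,"ry":0,"rz":0,"hand":1},{"dx":0,"dy":0,"dz":2,"rx":0,"ry":0,"rz":0,"hand":1},{"dx":0,"dy":0,"dz":2,"rx":0,"ry":0,"rz":0,"hand":1},{"dx":0,"dy":0,"dz":1.5,"rx":0,"ry":0,"rz":0,"hand":1},{"dx":0,"dy":0,"dz":0,"rx":0,"ry":0,"rz":0,"hand":1},{"dx":0,"dy":0,"dz":0,"rx":0,"ry":0,"rz":0,"hand":1}]';python3 rel.py 0.491 0.159 0.0896 0.31; python3 look.py j wrist,scene,side small_pointer_tip
cat > tip.py <<'E'
import sys
from h import *
tip=np.array([.6145,.199]);u=np.array([.951,.309]);v=np.array([-.309,.951])
for n in ["scene","wrist"]:
  for i in sys.argv[1]:
    z=np.load(f"pics/{n}{i}.npz"); k=(float(z['f']),float(z['cx']),float(z['cy']),z['o'],z['M']); p,d=z['p'],z['d']
    Q=[];C=[]
    for r in (range(215,275) if n=="scene" else range(0,80)):
        for c in (range(430,475) if n=="scene" else range(240,360)):
            w=world(k,r,c,d[r,c]); a=(w[:2]-tip)@u; b=(w[:2]-tip)@v
            if p[r,c].max()<75 and abs(b)<.007 and -.007<a<.008 and w[2]>.05: Q.append(w)
            if p[r,c].max()<75 and .008<b<.032 and -.03<a<.008 and w[2]>.08: C.append(w)
    Q=np.array(Q) if Q else np.zeros((1,3));C=np.array(C) if C else np.zeros((1,3))
    print(n,i,len(Q),np.round(np.percentile(Q[:,2],[10,30,50,75,95]),4),len(C),np.round(np.percentile(C[:,2],[5,50,95]),4))
E
python3 tip.py ij
python3 - <<'E'
import cv2,numpy as np
a=cv2.imread("pics/scenej.png");b=cv2.imread("pics/sidej.png");c=cv2.imread("pics/wristj.png")
cv2.imwrite("pics/c5.png",np.hstack([cv2.resize(a[215:275,420:480],(390,390),interpolation=2),cv2.resize(b[245:310,200:265],(390,390),interpolation=2)]))
cv2.imwrite("pics/c6.png",cv2.resize(c[0:100,220:380],None,fx=4,fy=4,interpolation=2))
E
```

```text
clock: 15.65
position: [0.491, 0.1587, 0.0925]
tool_rot: [3.141, 0.001, 0.309]
force: [-3.7, -1.1, 5.8]
grip_width: -0.0003
pos [0.491  0.1587 0.0925] shift in present tool mm [ 0.  -0.3  2.9] in upright target tool [ 0.  -0.3  2.9] rotvec [ 0.001  0.001 -0.001] F [-3.65 -1.14  5.84]
scene small_pointer_tip 0.82 [118.4 385.3] [0.4831 0.0854 0.412 ]
scene small_pointer_tip 0.76 [185.7 393.5] [0.4937 0.1174 0.2251]
side small_pointer_tip 0.96 [304.5 306.6] [0.4042 0.2171 0.0788]
side small_pointer_tip 0.69 [272.8 221.5] [0.6052 0.2182 0.1045]
15.95
scene i 14 [0.0764 0.0777 0.079  0.0807 0.099 ] 54 [0.0872 0.1002 0.1124]
scene j 14 [0.0875 0.089  0.0899 0.0915 0.0994] 48 [0.0889 0.0997 0.111 ]
wrist i 327 [0.0789 0.0798 0.0803 0.0808 0.0815] 1870 [0.0923 0.1038 0.1422]
wrist j 1 [0. 0. 0. 0. 0.] 1658 [0.0891 0.1018 0.1047]
```

View pics/c5.png

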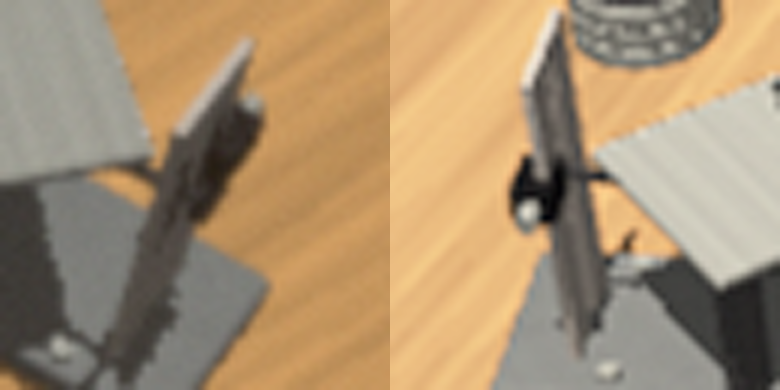

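View pics/c6.png

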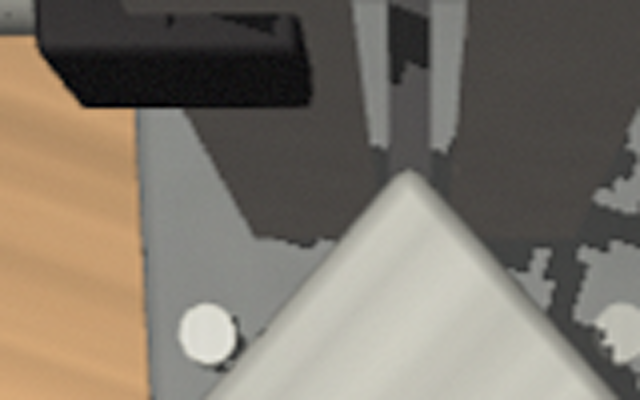

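The model gives a tip at 89.5 mm and the scene depth about 89.4, so the press needs 2.9 mm more. Then I hold.

```bash
python3 -m inch '[{"dx":0,"dy":0,"dz":1.2,"rx":0,"ry":0,"rz":0,"hand":1},{"dx":0,"dy":0,"dz":1,"rx":0,"ry":0,"rz":0,"hand":1},{"dx":0,"dy":0,"dz":0.7,"rx":0,"ry":0,"rz":0,"hand":1},{"dx":0,"dy":0,"dz":0,"rx":0,"ry":0,"rz":0,"hand":1},{"dx":0,"dy":0,"dz":0,"rx":0,"ry":0,"rz":0,"hand":1},{"dx":0,"dy":0,"dz":0,"rx":0,"ry":0,"rz":0,"hand":1}]';python3 rel.py 0.491 0.159 0.0896 0.31; python3 look.py k wrist,scene,side; python3 tip.py ijk
python3 - <<'E'
import cv2,numpy as np
a=cv2.imread("pics/scenek.png");b=cv2.imread("pics/sidek.png")
cv2.imwrite("pics/c7.png",np.hstack([cv2.resize(a[215:275,420:480],(390,390),interpolation=2),cv2.resize(b[245:310,200:265],(390,390),interpolation=2)]))
E
```

```text
clock: 16.55
position: [0.491, 0.1587, 0.0897]
tool_rot: [3.141, 0.001, 0.309]
force: [-3.3, -0.6, 5.9]
grip_width: -0.0001
pos [0.491  0.1587 0.0897] shift in present tool mm [ 0.1 -0.3  0.1] in upright target tool [ 0.1 -0.3  0.1] rotvec [ 0.001  0.001 -0.001] F [-3.35 -0.59  5.94]
16.7
scene i 14 [0.0764 0.0777 0.079  0.0807 0.099 ] 54 [0.0872 0.1002 0.1124]
scene j 14 [0.0875 0.089  0.0899 0.0915 0.0994] 48 [0.0889 0.0997 0.111 ]
scene k 12 [0.0911 0.0931 0.0939 0.0953 0.0985] 45 [0.0964 0.1007 0.1081]
wrist i 327 [0.0789 0.0798 0.0803 0.0808 0.0815] 1870 [0.0923 0.1038 0.1422]
wrist j 1 [0. 0. 0. 0. 0.] 1658 [0.0891 0.1018 0.1047]
wrist k 1 [0. 0. 0. 0. 0.] 1466 [0.0893 0.1006 0.104 ]
```

View pics/c7.png

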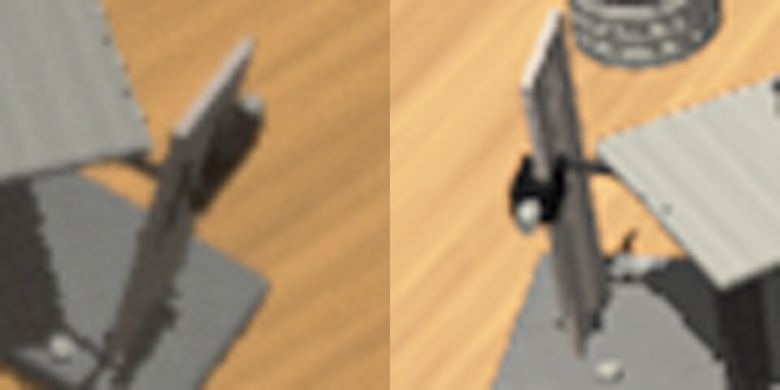

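The small tip is at about 94–95 mm against the clip centre at 95. I'll nudge 0.3 mm and hold just over a second.

```bash
python3 -m inch '[{"dx":0,"dy":0,"dz":0.3,"rx":0,"ry":0,"rz":0,"hand":1},{"dx":0,"dy":0,"dz":0,"rx":0,"ry":0,"rz":0,"hand":1},{"dx":0,"dy":0,"dz":0,"rx":0,"ry":0,"rz":0,"hand":1},{"dx":0,"dy":0,"dz":0,"rx":0,"ry":0,"rz":0,"hand":1},{"dx":0,"dy":0,"dz":0,"rx":0,"ry":0,"rz":0,"hand":1},{"dx":0,"dy":0,"dz":0,"rx":0,"ry":0,"rz":0,"hand":1},{"dx":0,"dy":0,"dz":0,"rx":0,"ry":0,"rz":0,"hand":1},{"dx":0,"dy":0,"dz":0,"rx":0,"ry":0,"rz":0,"hand":1},{"dx":0,"dy":0,"dz":0,"rx":0,"ry":0,"rz":0,"hand":1},{"dx":0,"dy":0,"dz":0,"rx":0,"ry":0,"rz":0,"hand":1}]';python3 look.py l wrist,scene; python3 tip.py l
python3 -m inch '[{"dx":0,"dy":0,"dz":0,"rx":0,"ry":0,"rz":0,"hand":1},{"dx":0,"dy":0,"dz":-3,"rx":0,"ry":0,"rz":0,"hand":1},{"dx":0,"dy":0,"dz":-5,"rx":0,"ry":0,"rz":0,"hand":1},{"dx":0,"dy":0,"dz":-8,"rx":0,"ry":0,"rz":0,"hand":1},{"dx":0,"dy":0,"dz":-20,"rx":0,"ry":0,"rz":0,"hand":1},{"dx":0,"dy":0,"dz":-35,"rx":0,"ry":0,"rz":0,"hand":1},{"dx":0,"dy":0,"dz":-35,"rx":0,"ry":0,"rz":0,"hand":1},{"dx":0,"dy":0,"dz":-10,"rx":0,"ry":0,"rz":0,"hand":1},{"dx":0,"dy":0,"dz":0,"rx":0,"ry":0,"rz":0,"hand":1},{"dx":0,"dy":0,"dz":0,"rx":0,"ry":0,"rz":0,"hand":1}]'
python3 look.py m wrist,scene,side small_pad_top large_pad_top small_pointer_tip; python3 tip.py m
```

```text
clock: 17.7
position: [0.4909, 0.1587, 0.0894]
tool_rot: [3.141, 0.001, 0.31]
force: [-4.9, -0.7, 8.0]
grip_width: -0.0001
17.8
scene l 14 [0.0931 0.0941 0.0949 0.0954 0.0996] 44 [0.0958 0.1013 0.115 ]
wrist l 1 [0. 0. 0. 0. 0.] 1452 [0.089  0.1003 0.104 ]
clock: 18.8
position: [0.4909, 0.1586, 0.2045]
tool_rot: [3.141, 0.001, 0.309]
force: [0.6, -0.2, 0.1]
grip_width: 0.0001
wrist small_pad_top 0.94 [234.9 324.2] [0.4932 0.1606 0.099 ]
wrist small_pointer_tip 0.94 [304.5 231.7] [0.4034 0.2155 0.0767]
wrist small_pointer_tip 0.73 [ 47.2 328.8] [0.603  0.1931 0.1471]
scene small_pad_top 0.97 [ 98.3 342.6] [0.111  0.2775 0.0939]
scene small_pad_top 0.96 [213.  401.2] [0.4879 0.1596 0.0979]
scene large_pad_top 0.83 [307.3 259.6] [ 0.5056 -0.2146  0.0984]
scene small_pointer_tip 0.8 [117.1 386.1] [0.2084 0.346  0.0654]
scene small_pointer_tip 0.57 [184. 393.] [0.3989 0.2121 0.0742]
side small_pad_top 0.87 [361.1 442.7] [0.1182 0.2774 0.0977]
side small_pad_top 0.79 [303.9 367.7] [0.2817 0.1892 0.0983]
side large_pad_top 0.78 [189.6 336.3] [ 0.5613 -0.385   0.0023]
side small_pointer_tip 0.97 [276.8 223.3] [0.5981 0.2236 0.0996]
side small_pointer_tip 0.89 [375.5 373.1] [0.2252 0.3386 0.0814]
19.4
scene m 15 [0.0748 0.0767 0.0774 0.0787 0.1004] 49 [0.0916 0.1001 0.1117]
wrist m 60 [0.0776 0.0796 0.0801 0.0807 0.0813] 455 [0.0896 0.1028 0.1042]
```

View pics/scenem.png

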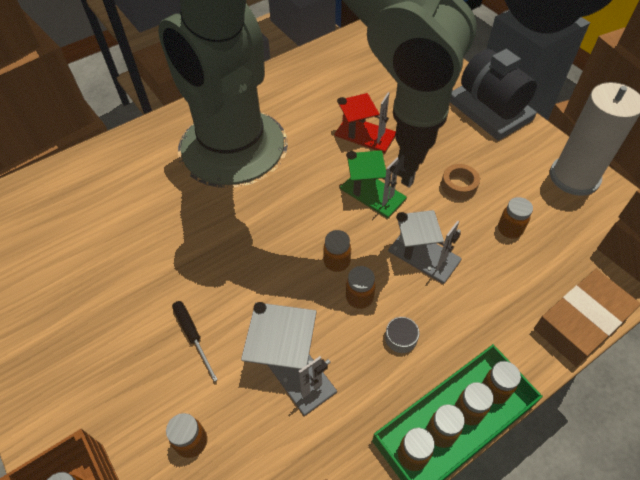

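View pics/sidem.png

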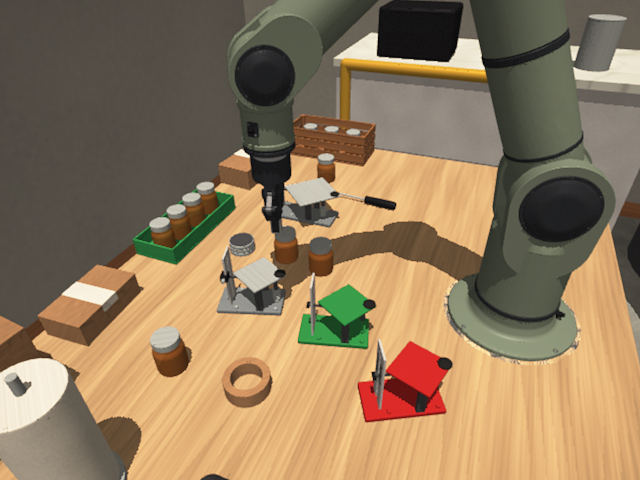

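Both plates are level again (pads at 98–99 mm), the jars, lids, tape and driver stand where they were, and the arm is clear at z = 0.2 m.

```bash
python3 -c "
from workcell import bot
print(bot.job_done(), bot.observe()['clock'])"
```

```text
the job is handed in; nothing more can be done
the job is handed in; nothing more can be done
```

I pressed both grey scales to their clips, the large one first, and handed the job in at about 19.4 s. I left the green and red look-alikes alone.

| Scale | Clip centre | Pointer tip from plate geometry | Pointer tip from scene camera | Held at the mark | Vertical force at hold |
|---|---|---|---|---|---|
| Large | about 110 mm | about 110 mm | about 109 mm | just over 1 s | 7–8 N |
| Small | about 95 mm | about 95 mm | about 95 mm | just over 1 s | 6–8 N |

- **After release:** the pads read about 98–99 mm and the small pointer about 78 mm. In the last pictures both plates are level, nothing loose has moved, and the gripper is clear at z = 0.20 m.
- **Disagreements:** the scene camera read the tip rise 1–2 mm less than the plate geometry. The networks' direct pointer and clip readings scattered by several mm and sometimes picked look-alikes, for example 0.036 m for the released large pointer. I relied on depth and geometry instead, so the pointer could be about 1–2 mm off the mark.

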